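Tip a tube handle into the test cradle and press it onto the contact

ROBOT

A 6-joint arm with a two-finger parallel gripper is mounted at the origin on a cart in front of the work surface, level with it; the furniture and walls round the work are solid. World frame = base frame: x ahead of the robot, y to its left, z up, the work surface at z = 0. Lengths are in m, angles in rad, forces in N, time in s.
With the tool pointing down it reaches from about 0.275 to 0.875 m from the base axis. Payload 12.5 kg.
Tool frame: the origin (TCP) lies midway between the tips of the shut fingers; the grasp point (between the pads) lies 19 mm behind it; y points along the fingers, z is the direction in which the jaws open and shut, and the axes are right-handed (so a half turn about y gives the same grasp; the last joint's range is limited). The gripper opens to 85 mm and grips with 20 to 120 N. Pads are 22 mm wide; open, the fingers measure 114 mm over their backs; the gripper's body (76 mm by 85 mm) begins 54 mm behind the grasp point. The pads swing forward as they close: fully open they stand 13 mm farther back than shut.
Start: joints at [-1.318, 0.351, 1.652, -0, 1.139, -0.085], TCP at [0.182, -0.519, 0.231] pointing down, gripper open.
Joint ranges: [-2.75, 2.75], [-0.79, 2.1], [0.01, 2.65], [-1.57, 4.71], [0.07, 3.14], [-2.87, 2.87]. Speed limits (rad/s): [2.22, 2.22, 2.79, 3.14, 3.14, 3.14].

INTERFACE

Orientations are given as a 3x3 rotation matrix whose columns are the frame's x, y, z axes.
In Python, from station import robot, vision gives the robot as it stands.
- The arm moves only by the tool step_arm, never from a script. Its argument "plan" is a list of rows, each a list of 3 entries, a list of its own where there are three numbers: the opening, from -1 (shut) to 1 (fully open), then the shift along the tool's x, y, z in mm, then the turn, a rotation vector about the tool's x, y, z in rad. A call has 1 to 10 rows; each row is the pose to reach, as a shift and turn from the pose measured when the call began, along the tool's axes at that moment; what a row does not reach only later rows make up. A row lasts 1/10 s, in which the tool goes at most 50 mm and 8.59 degrees, less where a joint would pass 70% of its speed; a pose out of reach is approached as far as the arm can. A call with a gripper value outside its range is refused whole. The fingers move at their own pace and stop on an object; "squeeze" is the grip in N (left out, the last holds). Time passes only in rows, so rows that repeat a pose let the fingers close. It gives the time, the measured TCP pose, the force and the opening at its end, in the units of the state.
- robot.state(): the state, without advancing time (a new reading comes with each control period).
- vision.snapshot(name): name is "side" or "top"; returns a dict with "frame" (384x512x3 uint8, red, green, blue), "z_map" (384x512 float32, m along the optical axis (not along the pixel's ray), 0 where there is no reading), "intrinsics" (3x3 intrinsics, pixels), "D" ([k1, k2, p1, p2, k3] as OpenCV has them; the pictures are not rectified), "R" (3x3) and "t" (3): a world point X has camera coordinates R X + t. Camera axes: x right, y down, z forward; pixel columns grow to the right and rows downward; lengths in m; the calibration is good to about 2 mm. A picture is of the moment at which its call begins.
- robot.job_done(): hands the job in, once; it reports no verdict.
Trained networks look in the newest picture that a camera, given by its name, has taken for a name from the list of things; names that differ only in an ending like _2 or _b are one class to them, and where a whole thing is asked for, a point or a joint stands for the part that bears it (a point fixed in the world has none). Each returns a list of dicts, best first, with "score" (0 to 1); they miss things now and then, are a little off and sometimes report something else, mostly with a low value. They report only what shows in the picture. A call takes as long as a camera call. They do not tell look-alikes from the thing itself.
- vision.boxes_of(query, camera): "box" ([left, top, right, bottom] in pixels, round what is visible of it).
- vision.spot_point(query, camera): "centre" ([column, row] in pixels: a listed point, or the origin of a listed thing).
The state is a dict: "time": time; "qpos": joint angles; "qvel": joint speeds; "effort": joint torques, N m; "eef_pos": TCP position; "orientation": TCP orientation; "force": force on the tool from outside, world axes, zero at the start; "torque": the same for the moment, N m; "gripper_width": opening from 0.0 (shut) to 1.0 (fully open).
Only numpy, scipy, OpenCV 4.12 (cv2) and the standard library are available. Lean on these libraries where they do the work, as an engineer would, in place of code of your own. Each camera call takes 0.05 s, during which the arm holds its last target.

TASK

Push the tube that stands on the cradle over, near its top, so that it falls into the blue trough and lies there, then push its near end along the trough until the brass spring contact is pressed right in, and finish holding it there with the fingers still pushing on it. Only push with the fingers: do not lift the tube or slide it about while it stands. Leave the waiting tubes standing and everything else where it is.

Things in the scene. Friction and masses are not known exactly. Their poses are not given: they have to be found in the camera images.
- cradle: Contact test cradle, fixed on the bench: aluminium plate 300x84x8 mm with a black rubber runner 36 mm wide down its middle (top 10 mm above the bench), blue trough guides, black contact head. Origin on the bench under the loading spot; x runs level along the runner and trough to the contact head, y = 0 is the centre line, z up. The plate spans x = -35 to 265 mm.
- loading_spot (a point): Centre of the loading spot, the bare end of the runner where the tube stands, on top of the rubber, 10 mm above the bench. Nothing stands beside the runner from x = -35 to 80 mm of the cradle. Axes as the cradle's.
- trough_mid (a point): Middle of the trough, on the axis of a tube lying in it: 140 mm along the cradle's x, 27 mm above the bench; axes as the cradle's. Two blue sheet guides 3.5 mm thick (cradle x = 80 to 200 mm) form it: inner faces 39 mm apart, straight up to 32 mm above the bench, then flared out some 45 degrees to a mouth about 80 mm wide, 53 mm above the bench.
- contact (a joint): How far the sprung brass contact is pushed into its head, in m: 0 = out, 0.010 = right in, against its stop. It springs back when let go; needs about 2 N to start and 6 N at the stop.
- contact_face (a point): Centre of the brass contact's face (13 mm round), 27 mm above the bench, at 215 mm along the cradle's x when out; it moves with the contact. Its black head (cradle x = 230 to 250 mm) is 46 mm wide and 56 mm high. It faces back along the trough to the loading spot.
- tube: The tube to test: a round battery tube handle 34 mm thick, 176 mm long, about 110 g, pale green at the foot, white with a tan end cap at the top (a little slimmer to the eye there), standing on the loading spot (within 3 mm of its centre). Its y axis is the long axis from foot to top, upward at the start; the origin lies on its side half way up, so use its three points. It falls by itself once leaned about 11 degrees.
- tube_top (a point): Centre of the tube's upper (white, tan-capped) end face, 186 mm above the bench at the start.
- tube_foot (a point): Centre of the tube's lower (green) end face, 10 mm above the bench at the start.
- tube_mid (a point): Centre of the tube, on its axis.
- waiting_1: Another green and white tube standing on end on the bench, 34 mm thick, 176 mm high, waiting its turn; leave it standing. Its y axis is its long axis, its origin is on its side half way up.
- waiting_2: A second waiting tube, the same as the first; leave it standing.
- screwdriver: Bystander to leave alone: small screwdriver with an orange handle, 20x164x21 mm; origin under its centre.
- tape: Bystander to leave alone: roll of yellow tape, 70 mm across, 24 mm high; origin under its centre.
- side_cutters: Bystander to leave alone: side cutters with red handles, 132x49x11 mm; origin under its centre.
- dish: Bystander to leave alone: round steel dish of small screws, 68 mm across, 18 mm high; origin under its centre.
- shell_1: Bystander to leave alone: green half housing, 27x74x13 mm; origin under its centre.
- cleaner: Bystander to leave alone: small white-capped cleaner bottle, 42 mm across, 90 mm high; origin under its centre.
Mind the look-alikes: they are no part of the job. What is shaped like the tube but pink or red is not meant.

How it is judged:
By the outcome, as a careful person would: the job done as asked, in the order asked, and still so for the second after the job is handed in, while the arm keeps its last pose, push and grip.
It also fails if it takes over 42 s, if anything falls off the work surface, if the arm or the gripper's body presses on something with over 40 N, if the wrist force passes 120 N, or if a joint passes its speed limit or range.

## Working session

There is one attempt and no reset: what is moved stays moved. The work goes in short steps, Python scripts to look and compute and a tool call to move; the robot and the scene stay as the last step left them, time stands still between calls to the robot, and variables do not carry over. Pictures are saved under pics/ and viewed, and the job is handed in when it is done.

Besides the shell and the picture viewer there is one more tool, called after "Request:" by a JSON object that holds its "method" and its "body". step_arm: Moves the arm, as the interface text tells. Its arguments: {"type":"object","properties":{"plan":{"type":"array"},"squeeze":{"type":"number"}},"required":["plan"]}

```bash
mkdir -p pics
cat > h.py <<'E'
import numpy as np, cv2
from station import robot, vision
def snap(n):
    return vision.snapshot(n)
def save(s,f,crop=None,k=1):
    im=s["frame"][:,:,::-1]
    if crop: l,t,r,b=crop; im=im[t:b,l:r]
    im=cv2.resize(im,None,fx=k,fy=k,interpolation=cv2.INTER_CUBIC); cv2.imwrite("pics/"+f,im)
def ray(s,uv):
    K=np.array(s["intrinsics"]);D=np.array(s["D"])
    p=cv2.undistortPoints(np.array([[uv]],float),K,D)[0,0]
    R=np.array(s["R"]);t=np.array(s["t"])
    return -R.T@t, R.T@np.array([p[0],p[1],1])
def atz(s,uv,z):
    o,d=ray(s,uv); return o+d*(z-o[2])/d[2]
def depth(s,uv):
    o,d=ray(s,uv); z=s["z_map"][int(round(uv[1])),int(round(uv[0]))]; return o+d*z
def proj(s,X):
    R=np.array(s["R"]);t=np.array(s["t"])
    return cv2.projectPoints(np.array([X],float),cv2.Rodrigues(R)[0],t,np.array(s["intrinsics"]),np.array(s["D"]))[0][0,0]
E
python3 - <<'E'
from h import *
np.set_printoptions(precision=4,suppress=True)
for n in ["side","top"]:
    s=snap(n); save(s,n+"0.png",k=1.5)
    print(n,-s["R"].T@s["t"],s["R"][2])
    for q in ["tube","cradle","waiting_1"]:
        print(q,[(round(b["score"],2),np.round(b["box"]).tolist()) for b in vision.boxes_of(q,n)[:5]])
    for q in ["loading_spot","trough_mid","contact_face","tube_top","tube_foot","tube_mid","cradle"]:
        print(q,[(round(b["score"],2),np.round(b["centre"],1).tolist()) for b in vision.spot_point(q,n)[:5]])
st=robot.state();print(st["time"],st["eef_pos"],st["orientation"],st["force"])
E
```

```text
side [ 0.3742 -1.1023  0.66  ] [ 0.122   0.8939 -0.4313]
tube [(0.91, [279.0, 206.0, 291.0, 262.0]), (0.9, [247.0, 212.0, 258.0, 274.0]), (0.66, [182.0, 156.0, 193.0, 197.0])]
cradle [(0.71, [174.0, 207.0, 249.0, 254.0])]
waiting_1 [(0.61, [256.0, 145.0, 265.0, 190.0]), (0.55, [231.0, 150.0, 241.0, 196.0]), (0.22, [178.0, 205.0, 245.0, 255.0])]
loading_spot [(0.69, [240.2, 209.8]), (0.23, [242.2, 216.7])]
trough_mid [(0.88, [214.3, 226.0])]
contact_face [(0.58, [331.7, 307.5])]
tube_top [(0.96, [179.9, 149.7]), (0.95, [241.0, 164.3]), (0.92, [247.0, 214.7]), (0.79, [283.8, 205.5])]
tube_foot [(0.95, [252.4, 269.4]), (0.87, [239.4, 213.0]), (0.87, [189.1, 197.1]), (0.64, [284.3, 258.8]), (0.24, [239.7, 187.0])]
tube_mid [(0.89, [243.8, 190.0]), (0.89, [182.0, 174.5]), (0.74, [287.5, 233.5]), (0.68, [251.8, 242.6])]
cradle [(0.55, [239.2, 215.3])]
top [ 0.2422 -0.0383  1.624 ] [ 0.1921  0.0188 -0.9812]
tube [(0.73, [303.0, 169.0, 317.0, 188.0]), (0.67, [176.0, 260.0, 191.0, 270.0]), (0.62, [315.0, 198.0, 330.0, 214.0]), (0.61, [226.0, 199.0, 242.0, 214.0])]
cradle [(0.88, [220.0, 198.0, 294.0, 274.0])]
waiting_1 [(0.59, [167.0, 175.0, 184.0, 192.0]), (0.53, [179.0, 199.0, 196.0, 218.0])]
loading_spot [(0.91, [232.8, 213.1])]
trough_mid [(0.88, [263.8, 234.5]), (0.59, [232.4, 211.6]), (0.48, [306.5, 134.1])]
contact_face []
tube_top [(0.72, [323.6, 200.8]), (0.64, [312.8, 171.5]), (0.64, [179.9, 263.3]), (0.45, [233.3, 214.1]), (0.41, [228.5, 199.6])]
tube_foot [(0.72, [316.7, 212.8]), (0.69, [236.1, 211.8]), (0.67, [181.8, 208.1]), (0.66, [306.5, 186.3]), (0.51, [236.5, 201.6])]
tube_mid [(0.71, [184.1, 263.1]), (0.6, [322.0, 208.1]), (0.45, [311.5, 175.8]), (0.42, [229.2, 204.4])]
cradle [(0.88, [235.8, 212.1])]
1.1 [ 0.1823 -0.5189  0.2313] [[-0.9435  0.      0.3314]
 [-0.3314  0.     -0.9435]
 [-0.     -1.      0.    ]] [-0.1346  0.0495  0.2137]
```

View pics/side0.png

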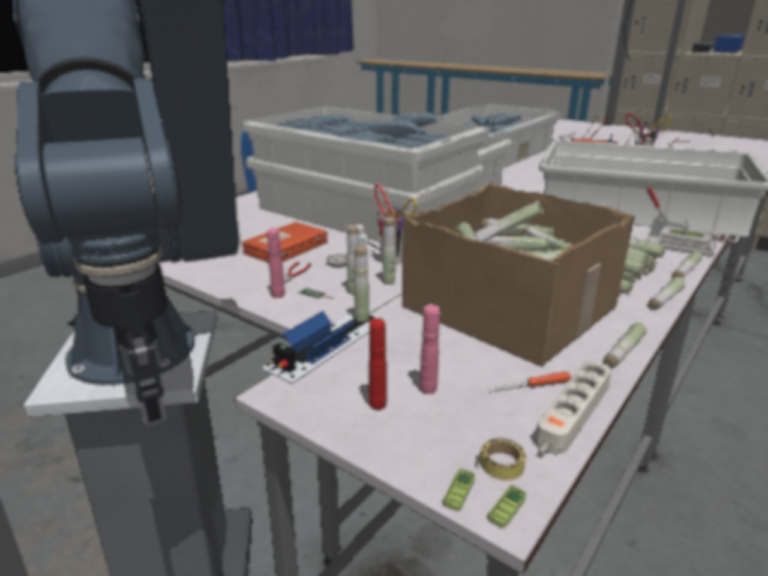

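View pics/top0.png

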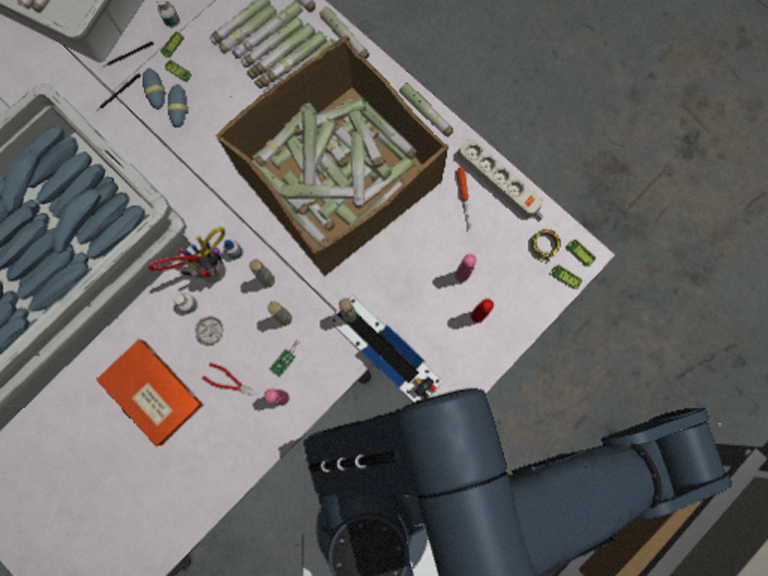

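Candidates: the tube on the cradle is at top (231,205) / side (241,190). The green/white tubes at top (174,182) and (186,208) are the waiting ones, and the pink/red ones are look-alikes. I'll confirm this with an enlarged crop and measurements.

Run:
```python
from h import *
np.set_printoptions(precision=4,suppress=True)
t=snap("top"); save(t,"topc.png",(160,165,310,280),5)
s=snap("side"); save(s,"sidec.png",(165,130,305,260),5)
ls=atz(t,(232.8,213.1),.010); tm=atz(t,(263.8,234.5),.027)
print("top ls",ls,"tm",tm, np.linalg.norm((tm-ls)[:2]))
print("origin",atz(t,(235.8,212.1),0))
print("side ls",atz(s,(240.2,209.8),.01),atz(s,(239.2,215.3),0),"tm",atz(s,(214.3,226),.027),"foot",atz(s,(239.4,213),.01),"top",atz(s,(241,164.3),.186))
print("top tubetop",[atz(t,p,.186) for p in [(228.5,199.6),(233.3,214.1)]], "foot",atz(t,(236.1,211.8),.01))
print("red",atz(t,(316.7,212.8),0),"w",atz(t,(181.8,208.1),0))
print(depth(t,(230,202)))
```

```text
top ls [0.4752 0.047  0.01  ] tm [ 0.3953 -0.0624  0.027 ] 0.13543688031725776
origin [0.4801 0.0367 0.    ]
side ls [0.485  0.0668 0.01  ] [0.4793 0.0468 0.    ] tm [ 0.3914 -0.0558  0.027 ] foot [0.48   0.0449 0.01  ] top [0.4888 0.0495 0.186 ]
top tubetop [array([0.4937, 0.0513, 0.186 ]), array([0.4465, 0.0361, 0.186 ])] foot [0.4797 0.0352 0.01  ]
red [ 0.4733 -0.2543  0.    ] w [0.4975 0.2325 0.    ]
[0.486  0.0466 0.1849]
```

View pics/topc.png

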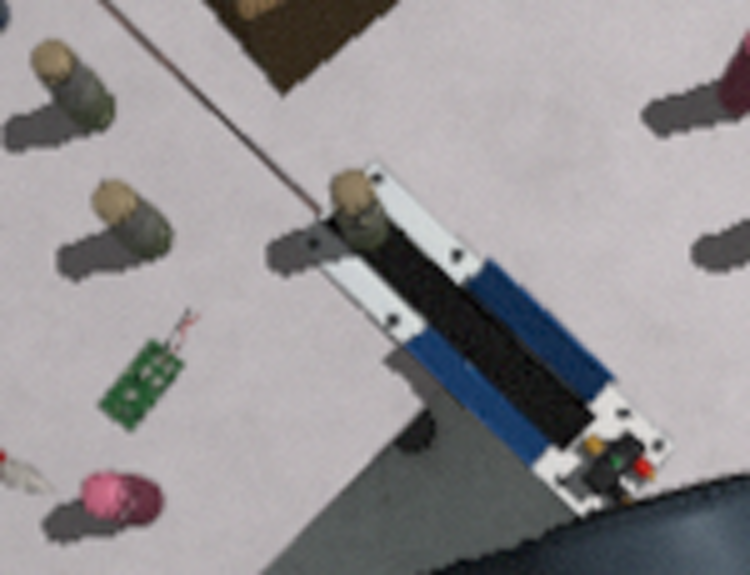

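View pics/sidec.png

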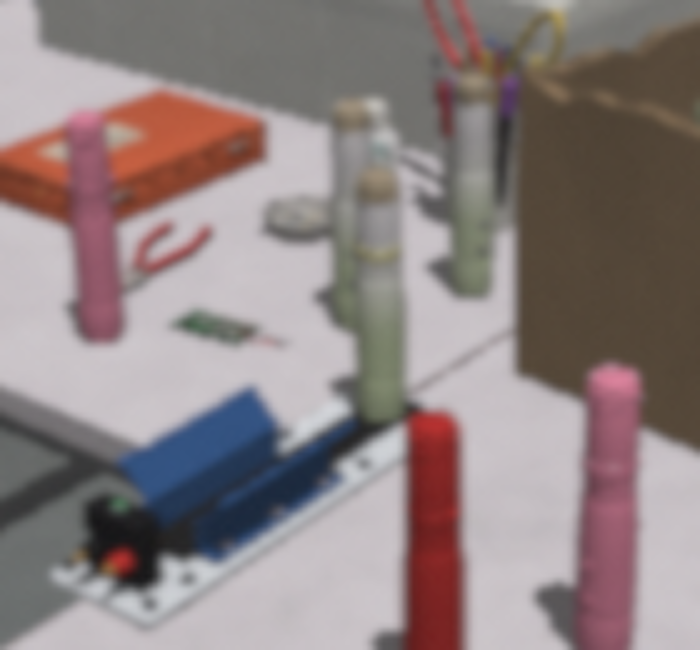

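```bash
cat > fit.py <<'E'
from h import *
from scipy.optimize import least_squares
np.set_printoptions(precision=4,suppress=True)
t=snap("top"); s=snap("side")
T=[((375,163),(-35,42,8)),((672,437),(265,42,8)),((585,515),(265,-42,8)),((488,258),(80,40,53)),((618,383),(200,40,53)),((407,347),(80,-40,53)),((530,465),(200,-40,53))]
S=[((250,390),(80,-40,53)),((122,465),(200,-40,53)),((148,625),(265,42,8)),((55,575),(265,-42,8))]
def W(p,X):
    c,sn=np.cos(p[2]),np.sin(p[2]); X=np.array(X)/1000
    return np.array([p[0]+c*X[0]-sn*X[1],p[1]+sn*X[0]+c*X[1],X[2]])
def res(p,full=False):
    r=[]
    for (u,X) in T: r.append(proj(t,W(p,X))-(np.array(u)/5+[160,165]-.4))
    for (u,X) in S: r.append(proj(s,W(p,X))-(np.array(u)/5+[165,130]-.4))
    return np.array(r) if full else np.ravel(r)
f=least_squares(res,[.48,.045,-2.2],loss="soft_l1")
if __name__=="__main__":
    p=f.x
    print(p,np.cos(p[2]),np.sin(p[2]));print(res(p,True))
    # depth-based tube: points above z .05 near the origin
    for n,c in(("top",t),("side",s)):
        z=c["z_map"]; v,u=np.mgrid[:384,:512]
        uv=np.stack([u.ravel(),v.ravel()],1).astype(float)
        q=cv2.undistortPoints(uv[:,None],c["intrinsics"],c["D"])[:,0]
        P=(np.c_[q,np.ones(len(q))]*z.ravel()[:,None]-c["t"])@c["R"]
        m=(np.hypot(P[:,0]-p[0],P[:,1]-p[1])<.04)&(P[:,2]>.03)&(z.ravel()>0)
        A=P[m]; print(n,m.sum(),A.mean(0),A.min(0),A.max(0))
        B=A[A[:,2]>.183]; print("cap",len(B),B.mean(0) if len(B) else 0)
        # circle fit r=17 on side points
        C=A[(A[:,2]>.03)&(A[:,2]<.09)]
        if len(C)>5:
            g=least_squares(lambda h:np.hypot(C[:,0]-h[0],C[:,1]-h[1])-.017,A.mean(0)[:2]+(0.01*np.sign(A.mean(0)[:2])*0),loss="soft_l1",f_scale=.002);print("circ",g.x,len(C))
E
python3 fit.py
```

```text
[ 0.4833  0.0472 -2.3416] -0.6967296831247873 -0.7173337777163664
[[-0.7573 -1.2043]
 [ 1.2608  1.4882]
 [ 2.4347  3.4568]
 [-0.6067  0.1841]
 [-1.2352 -1.0769]
 [-0.2743 -0.9247]
 [ 0.4818 -0.4532]
 [ 0.6222 -0.321 ]
 [-0.1613  0.0361]
 [ 0.07   -0.0312]
 [-1.8837  0.1204]]
top 135 [0.4774 0.0458 0.1428] [0.4669 0.0314 0.0308] [0.4983 0.0621 0.1914]
cap 32 [0.482  0.0479 0.1852]
circ [0.4842 0.0482] 24
side 447 [0.4852 0.0381 0.1102] [0.4693 0.0276 0.0302] [0.5036 0.0613 0.1882]
cap 24 [0.4858 0.0451 0.1856]
circ [0.4867 0.0494] 167
```

```bash
sed -i 's/((585,515),(265,-42,8)),//' fit.py; python3 fit.py
python3 - <<'E'
from fit import *
p=f.x
im=t["frame"][:,:,::-1].copy(); im=cv2.resize(im[165:280,160:310],None,fx=5,fy=5,interpolation=cv2.INTER_CUBIC)
im2=cv2.resize(s["frame"][130:260,165:305,::-1],None,fx=5,fy=5,interpolation=cv2.INTER_CUBIC)
L=[[(-35,42,8),(265,42,8),(265,-42,8),(-35,-42,8),(-35,42,8)],[(-35,18,10),(80,18,10)],[(-35,-18,10),(80,-18,10)]]+[[(80,k*40,53),(200,k*40,53)] for k in(-1,1)]+[[(0,0,10),(225,0,10)]]
for c,i,o in((t,im,(160,165)),(s,im2,(165,130))):
    for l in L:
        q=np.array([(proj(c,W(p,X))-o+.5)*5 for X in l]).astype(int)
        cv2.polylines(i,[q],False,(0,0,255),1)
cv2.imwrite("pics/ov.png",im);cv2.imwrite("pics/ov2.png",im2)
z=t["z_map"]
for uv in [(216,182),(205,170),(225,175),(152,95)]: print(uv,depth(t,uv))
E
```

```text
[ 0.4823  0.0469 -2.3379] -0.6940818738291347 -0.7198960705697991
[[-0.7346 -0.9572]
 [ 1.5024  1.5179]
 [-0.4957  0.3565]
 [-1.034  -0.9945]
 [-0.1021 -0.6916]
 [ 0.7467 -0.31  ]
 [ 0.3794 -0.2182]
 [-0.332   0.1992]
 [ 0.0283  0.1462]
 [-2.0156  0.3325]]
top 135 [0.4774 0.0459 0.1421] [0.466  0.0313 0.035 ] [0.4972 0.0623 0.1895]
cap 27 [0.4833 0.047  0.1853]
circ [0.484  0.0482] 26
side 441 [0.4852 0.0379 0.1112] [0.4693 0.0287 0.0305] [0.5034 0.0606 0.1875]
cap 23 [0.4868 0.0461 0.1854]
circ [0.4865 0.0491] 161
(216, 182) [0.5869 0.1062 0.0251]
(205, 170) [0.6306 0.1456 0.0307]
(225, 175) [0.6122 0.0737 0.0252]
(152, 95) [0.8646 0.3139 0.1677]
```

View pics/ov.png

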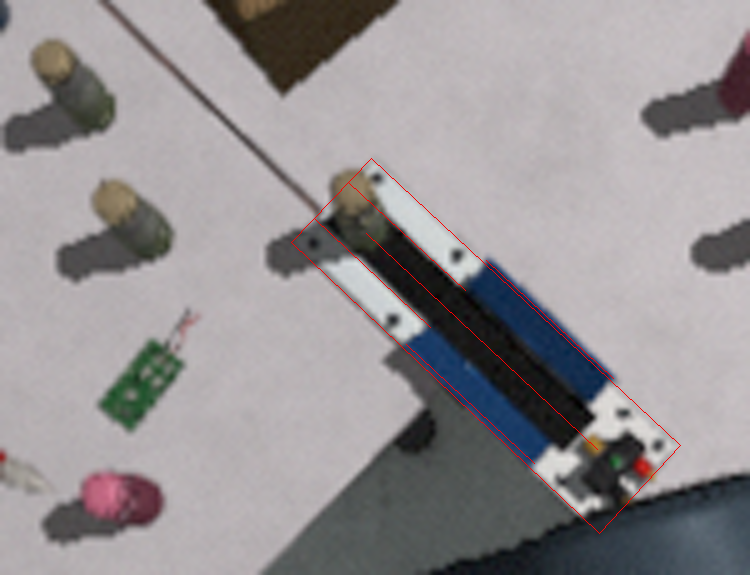

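View pics/ov2.png

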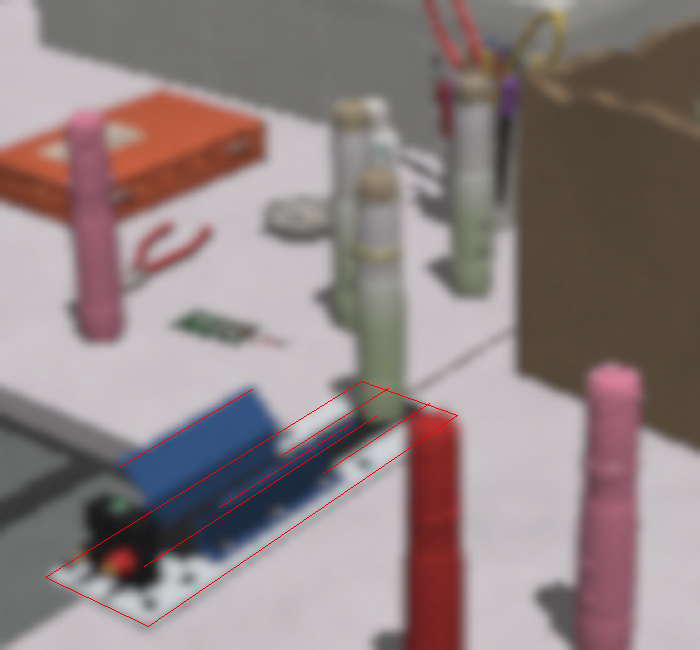

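Run:
```python
from fit import *
print(f.x)
for uv in [(363,238),(270,192)]: print(uv,atz(s,uv,0))
z=t["z_map"]; v,u=np.mgrid[:384,:512]
q=cv2.undistortPoints(np.stack([u.ravel(),v.ravel()],1).astype(float)[:,None],t["intrinsics"],t["D"])[:,0]
P=(np.c_[q,np.ones(len(q))]*z.ravel()[:,None]-t["t"])@t["R"]
m=(P[:,2]>.06)&(abs(P[:,0]-.6)<.12)&(abs(P[:,1]-.08)<.12)&(P[:,0]>.52)
A=P[m]; i=A[:,0].argsort()[:12]; print(A[i]); print(A[:,2].max())
d=np.array([-np.cos(f.x[2]),-np.sin(f.x[2])])
for x in (-35,-80): print(x,W(f.x,(x,0,160)))
```

```text
[ 0.4823  0.0469 -2.3379]
(363, 238) [ 0.8419 -0.1449  0.    ]
(270, 192) [0.6141 0.2084 0.    ]
[[0.5836 0.1073 0.0898]
 [0.5842 0.1084 0.1492]
 [0.5845 0.1092 0.0699]
 [0.5847 0.1101 0.1321]
 [0.5848 0.1097 0.1007]
 [0.5849 0.1106 0.1609]
 [0.5852 0.1084 0.1145]
 [0.5853 0.1111 0.1882]
 [0.5854 0.1093 0.1732]
 [0.5855 0.1098 0.201 ]
 [0.5857 0.1057 0.2402]
 [0.5861 0.1118 0.0791]]
0.24020845639490765
-35 [0.5066 0.0721 0.16  ]
-80 [0.5379 0.1045 0.16  ]
```

```bash
cat > go.py <<'E'
from h import *
import sys
from scipy.spatial.transform import Rotation as Ro
np.set_printoptions(precision=3,suppress=True)
p=[.4823,.0469,-2.3379]
def W(x,y,z):
    c,s=np.cos(p[2]),np.sin(p[2]);x,y,z=x/1e3,y/1e3,z/1e3
    return np.array([p[0]+c*x-s*y,p[1]+s*x+c*y,z])
def tc(X):
    c,s=np.cos(p[2]),np.sin(p[2]);d=np.array(X)-[p[0],p[1],0]
    return np.array([c*d[0]+s*d[1],-s*d[0]+c*d[1],d[2]])*1e3
st=robot.state(); R=np.array(st["orientation"]);e=np.array(st["eef_pos"])
c,s=np.cos(p[2]),np.sin(p[2])
Rt=np.array([[c,0,-s],[s,0,c],[0,-1,0]])
if __name__=="__main__":
    print("t",st["time"],"eef cradle",tc(e),"F",np.array(st["force"]),"F cradle x",np.dot([c,s,0],st["force"]),"g",st["gripper_width"],"q",np.array(st["qpos"]))
    for a in sys.argv[1:]:
        X=W(*map(float,a.split(",")))
        print(a,"shift",R.T@(X-e)*1e3,"turn",Ro.from_matrix(R.T@Rt).as_rotvec())
E
python3 go.py -46,1,300 -46,1,160
```

```text
t 1.6 eef cradle [615.544 176.74  231.303] F [-0.406 -0.005 -1.23 ] F cradle x 0.2852030097794075 g 0.9988015397512128 q [-1.318  0.351  1.652  0.     1.139 -0.085]
-46,1,300 shift [-512.091  -68.715 -454.187] turn [-0.    -0.466  0.   ]
-46,1,160 shift [-512.091   71.285 -454.193] turn [-0.    -0.466  0.   ]
```

Request:
{"method": "step_arm", "body": {"plan": [[0.2,[0,-45,0],[0,0,0]],[-0.2,[-20,-80,-20],[0,-0.05,0]],[-0.53,[-60,-90,-55],[0,-0.1,0]],[-0.53,[-100,-90,-90],[0,-0.15,0]],[-0.53,[-140,-90,-125],[0,-0.2,0]],[-0.53,[-180,-90,-160],[0,-0.25,0]],[-0.53,[-220,-90,-195],[0,-0.3,0]],[-0.53,[-260,-90,-230],[0,-0.35,0]],[-0.53,[-300,-90,-265],[0,-0.4,0]],[-0.53,[-340,-90,-300],[0,-0.466,0]]]}}

```text
time: 2.6
eef_pos: [0.3914, -0.1439, 0.3216]
orientation: [[-0.693, 0.001, 0.721], [-0.721, -0.0, -0.693], [-0.0, -1.0, 0.001]]
force: [1.2, -1.1, 0.7]
gripper_width: 0.235
```

```bash
python3 go.py -46,1,310 -46,1,160
```

```text
t 2.6 eef cradle [200.49   67.01  321.613] F [ 1.232 -1.097  0.672] F cradle x -0.0651204815558843 g 0.2350713809088276 q [-0.464  0.009  1.84  -0.     1.291  0.301]
-46,1,310 shift [-246.624   11.622  -65.506] turn [-0.001  0.002 -0.   ]
-46,1,160 shift [-246.585  161.622  -65.632] turn [-0.001  0.002 -0.   ]
```

Request:
{"method": "step_arm", "body": {"plan": [[-0.53,[-40,0,-15],[0,0,0]],[-0.53,[-80,0,-30],[0,0,0]],[-0.53,[-120,5,-45],[0,0,0]],[-0.53,[-160,8,-60],[0,0,0]],[-0.53,[-195,10,-65],[0,0.002,0]],[-0.53,[-225,10,-65.5],[0,0.002,0]],[-0.53,[-240,12,-65.5],[0,0.002,0]],[-0.53,[-246.5,12,-65.5],[0,0.002,0]],[-0.53,[-246.5,12,-65.5],[0,0.002,0]]]}}

```text
time: 3.5
eef_pos: [0.5148, 0.079, 0.3094]
orientation: [[-0.694, 0.0, 0.72], [-0.72, -0.001, -0.694], [0.0, -1.0, 0.001]]
force: [-0.6, 0.2, 0.6]
gripper_width: 0.235
```

```bash
python3 go.py -46,1,160
python3 - <<'E'
from h import *
for n in("top","side"):
    s=snap(n); save(s,n+"1.png",(165,100,325,220) if n=="side" else (160,125,320,245),5)
E
```

```text
t 3.5 eef cradle [-45.653   1.125 309.392] F [-0.55   0.189  0.648] F cradle x 0.24604054712373932 g 0.23478593576838272 q [ 0.063  0.225  1.624 -0.001  1.292  0.83 ]
-46,1,160 shift [ -0.389 149.392  -0.207] turn [-0.001  0.     0.   ]
```

View pics/side1.png

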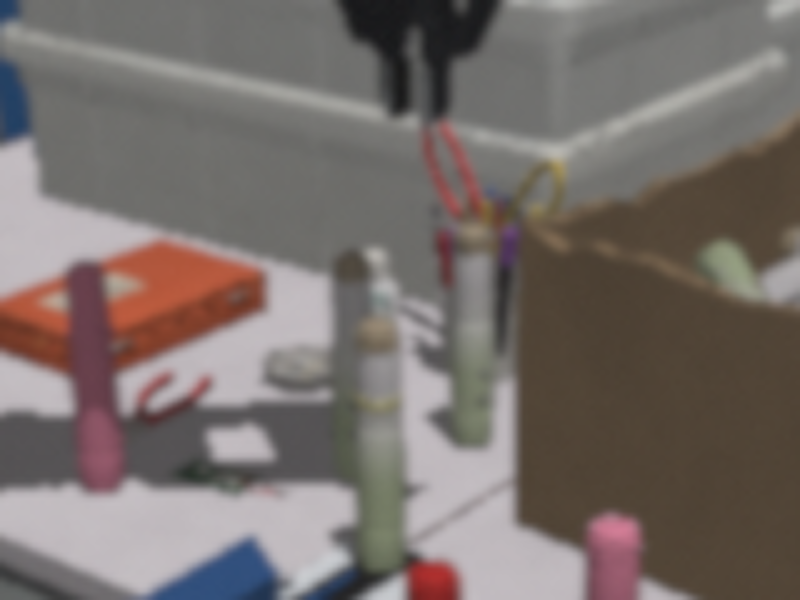

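View pics/top1.png

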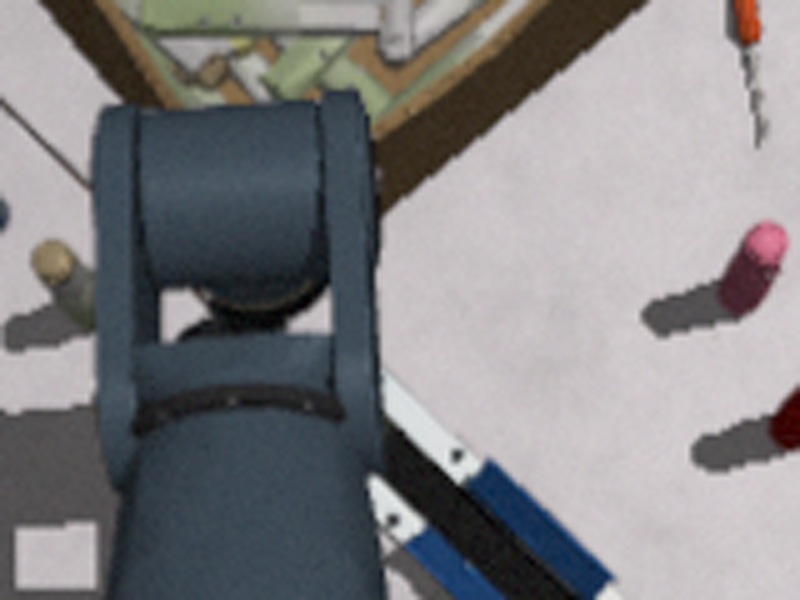

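Run:
```python
from h import *
from go import tc
t=snap("top");
for c in [(200,145),(200,165),(235,150),(235,165),(285,240),(210,183),(222,188),(180,180),(230,110),(345,110),(360,120),(230,280),(160,350)]:
    uv=(160+c[0]/5,125+c[1]/5); print(c,depth(t,uv),tc(depth(t,uv)))
```

```text
(200, 145) [0.527 0.09  0.614] [-61.851   1.881 613.765]
(200, 165) [0.517 0.09  0.614] [-55.006  -4.986 614.35 ]
(235, 150) [0.524 0.074 0.613] [-48.53   11.287 613.054]
(235, 165) [0.517 0.074 0.615] [-43.122   5.987 614.593]
(285, 240) [0.484 0.052 0.602] [ -4.545  -2.364 601.893]
(210, 183) [0.509 0.085 0.613] [-46.001  -7.808 613.038]
(222, 188) [0.506 0.08  0.613] [-40.277  -5.737 613.094]
(180, 180) [0.51  0.099 0.614] [-56.75  -16.358 614.395]
(230, 110) [0.548 0.078 0.599] [-67.769  25.373 598.651]
(345, 110) [0.543 0.023 0.61 ] [-25.255  60.167 610.385]
(360, 120) [0.54  0.017 0.606] [-18.015  62.271 605.515]
(230, 280) [0.47  0.08  0.581] [-14.883 -31.63  580.745]
(160, 350) [0.426 0.104 0.637] [ -2.412 -79.95  636.742]
```

Request:
{"method": "step_arm", "body": {"plan": [[-0.53,[0,40,0],[0,0,0]],[-0.53,[0,80,0],[0,0,0]],[-0.53,[0,115,0],[0,0,0]],[-0.53,[0,140,0],[0,0,0]],[-0.53,[0,149,0],[0,0,0]],[-0.53,[0,149,0],[0,0,0]]]}}

```text
time: 4.25
eef_pos: [0.5142, 0.0778, 0.1606]
orientation: [[-0.695, -0.0, 0.719], [-0.719, -0.001, -0.695], [0.001, -1.0, 0.0]]
force: [-0.0, -0.1, 0.6]
gripper_width: 0.229
```

```bash
python3 go.py -46,1,160
python3 - <<'E'
from h import *
s=snap("side"); save(s,"side2.png",(195,130,295,230),6)
E
```

```text
t 4.25 eef cradle [-44.331   1.533 160.553] F [-0.023 -0.123  0.601] F cradle x 0.10453183139353113 g 0.22881992064125653 q [ 0.061  0.385  1.798 -0.001  0.959  0.83 ]
-46,1,160 shift [-1.669  0.551 -0.536] turn [-0.    -0.002  0.001]
```

View pics/side2.png

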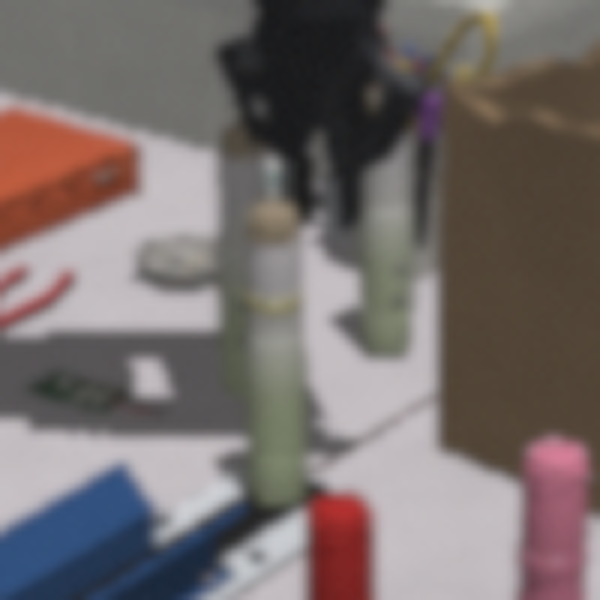

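Request:
{"method": "step_arm", "body": {"plan": [[-0.53,[3,0,0],[0,0,0]],[-0.53,[6,0,0],[0,0,0]],[-0.53,[9,0,0],[0,0,0]],[-0.53,[12,0,0],[0,0,0]],[-0.53,[15,0,0],[0,0,0]],[-0.53,[18,0,0],[0,0,0]],[-0.53,[20,0,0],[0,0,0]]]}}

```text
time: 5.0
eef_pos: [0.5007, 0.0633, 0.1616]
orientation: [[-0.695, 0.001, 0.719], [-0.719, -0.001, -0.695], [-0.001, -1.0, 0.001]]
force: [0.4, -0.1, 0.6]
gripper_width: 0.229
```

```bash
python3 go.py
python3 - <<'E'
from h import *
s=snap("side"); save(s,"side3.png",(195,130,295,230),6)
E
```

```text
t 5.0 eef cradle [-24.607   1.858 161.628] F [ 0.376 -0.051  0.599] F cradle x -0.22430500557281077 g 0.22905051249321923 q [ 0.034  0.358  1.837 -0.001  0.946  0.803]
```

View pics/side3.png

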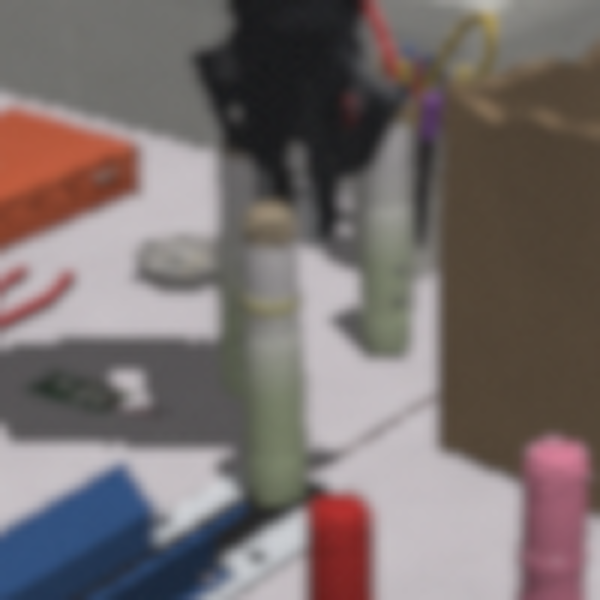

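Request:
{"method": "step_arm", "body": {"plan": [[-0.53,[4,0,0],[0,0,0]],[-0.53,[8,0,0],[0,0,0]],[-0.53,[12,0,0],[0,0,0]],[-0.53,[16,0,0],[0,0,0]],[-0.53,[20,0,0],[0,0,0]],[-0.53,[24,0,0],[0,0,0]],[-0.53,[28,0,0],[0,0,0]],[-0.53,[32,0,0],[0,0,0]],[-0.53,[36,0,0],[0,0,0]],[-0.53,[38,0,0],[0,0,0]]]}}

```text
time: 6.05
eef_pos: [0.4739, 0.0357, 0.1616]
orientation: [[-0.695, 0.001, 0.719], [-0.719, -0.001, -0.695], [-0.0, -1.0, 0.001]]
force: [0.1, -0.2, 0.5]
gripper_width: 0.229
```

```bash
python3 go.py
python3 - <<'E'
from h import *
s=snap("side"); save(s,"side4.png",(165,130,295,260),5)
E
```

```text
t 6.05 eef cradle [ 13.905   1.784 161.597] F [ 0.101 -0.199  0.481] F cradle x 0.07344080364622961 g 0.22932487415600986 q [-0.023  0.309  1.91  -0.001  0.922  0.747]
```

View pics/side4.png

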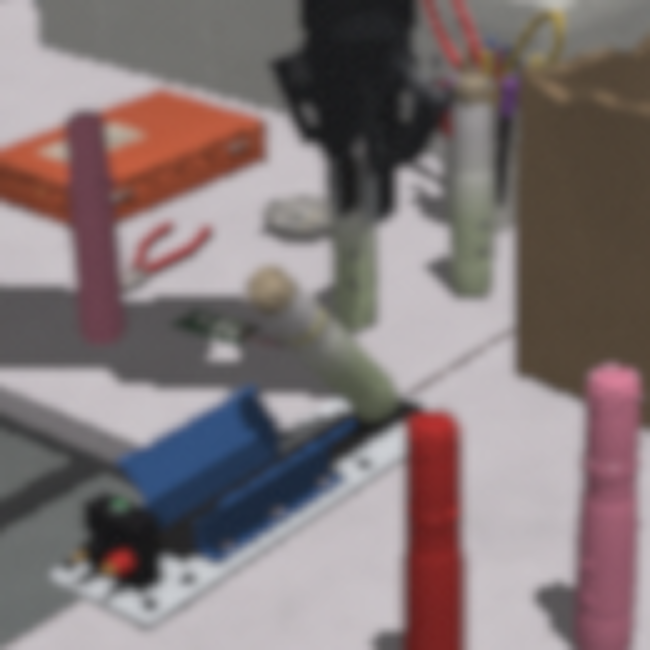

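It's falling. I'll let it settle while I back off and shut the fingers.

Request:
{"method": "step_arm", "body": {"plan": [[-0.53,[-5,0,0],[0,0,0]],[-0.53,[-15,0,0],[0,0,0]],[-0.6,[-28,0,0],[0,0,0]],[-1,[-40,0,0],[0,0,0]],[-1,[-48,0,-1],[0,0,0]],[-1,[-50,0,-1],[0,0,0]],[-1,[-50,0,-1],[0,0,0]]]}}

```text
time: 6.8
eef_pos: [0.5079, 0.0725, 0.1614]
orientation: [[-0.695, 0.001, 0.719], [-0.719, -0.001, -0.695], [-0.0, -1.0, 0.001]]
force: [0.2, -0.3, -0.1]
gripper_width: 0.001
```

```bash
python3 go.py -20,0,18
python3 - <<'E'
from h import *
s=snap("side"); save(s,"side5.png",(165,130,295,260),5)
t=snap("top"); save(t,"top5.png",(160,165,310,280),5)
E
```

```text
t 6.8 eef cradle [-36.257   0.653 161.421] F [ 0.192 -0.345 -0.125] F cradle x 0.11484450673425864 g 0.00064006980349305 q [ 0.051  0.372  1.815 -0.001  0.953  0.82 ]
-20,0,18 shift [ 16.27  143.419  -0.788] turn [-0.001 -0.001 -0.   ]
```

View pics/side5.png

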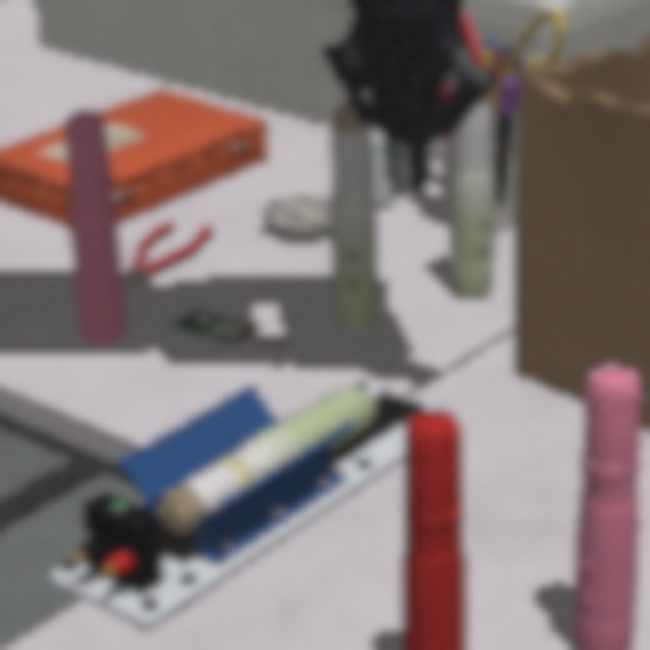

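View pics/top5.png

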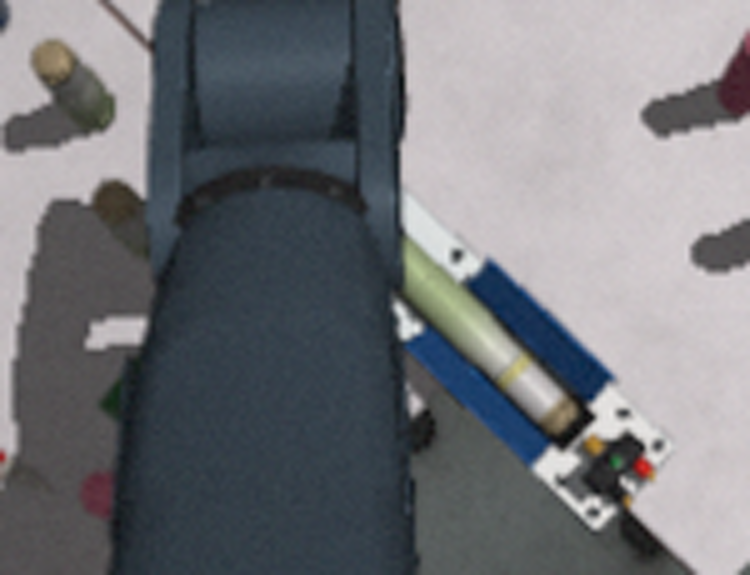

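The tube lies in the trough, with its tan end about 20 mm short of the contact, at top crop (565,415). Next I'll descend behind the foot.

Request:
{"method": "step_arm", "body": {"plan": [[-1,[5,35,0],[0,0,0]],[-1,[8,75,-1],[0,0,0]],[-1,[8,105,-1],[0,0,0]],[-1,[8,128,-1],[0,0,0]],[-1,[8,140,-1],[0,0,0]],[-1,[8,142,-1],[0,0,0]],[-1,[8,142,-1],[0,0,0]]]}}

```text
time: 7.6
eef_pos: [0.5018, 0.0669, 0.0201]
orientation: [[-0.695, 0.001, 0.719], [-0.719, -0.001, -0.695], [-0.0, -1.0, 0.001]]
force: [0.3, 0.2, 0.3]
gripper_width: 0.003
```

```bash
python3 go.py 38,0,19
python3 - <<'E'
from h import *
from go import tc
s=snap("side"); save(s,"side6.png",(165,150,295,260),6)
print("end centre",[tc(atz(s,(165+x/5,130+y/5),.027)) for x,y in((180,505),(365,400))])
for q in("tube_top","tube_foot"):
  print(q,[(round(b["score"],2),tc(atz(s,b["centre"],.027)).round(0)) for b in vision.spot_point(q,"side")[:4]])
E
```

```text
t 7.6 eef cradle [-27.959   0.189  20.067] F [0.342 0.167 0.264] F cradle x -0.3577465131442653 g 0.003225408501518376 q [ 0.041  0.601  1.902 -0.001  0.637  0.811]
38,0,19 shift [65.96   1.038 -0.073] turn [-0.001 -0.002 -0.   ]
end centre [array([182.663,  -7.592,  27.   ]), array([13.27 ,  2.124, 27.   ])]
tube_top [(0.96, array([ 8., 47., 27.])), (0.93, array([-120.,  109.,   27.])), (0.71, array([190.,  -7.,  27.])), (0.59, array([-253., -536.,   27.]))]
tube_foot [(0.89, array([153., 271.,  27.])), (0.77, array([  30., -212.,   27.])), (0.76, array([238., 222.,  27.])), (0.73, array([30.,  1., 27.]))]
```

View pics/side6.png

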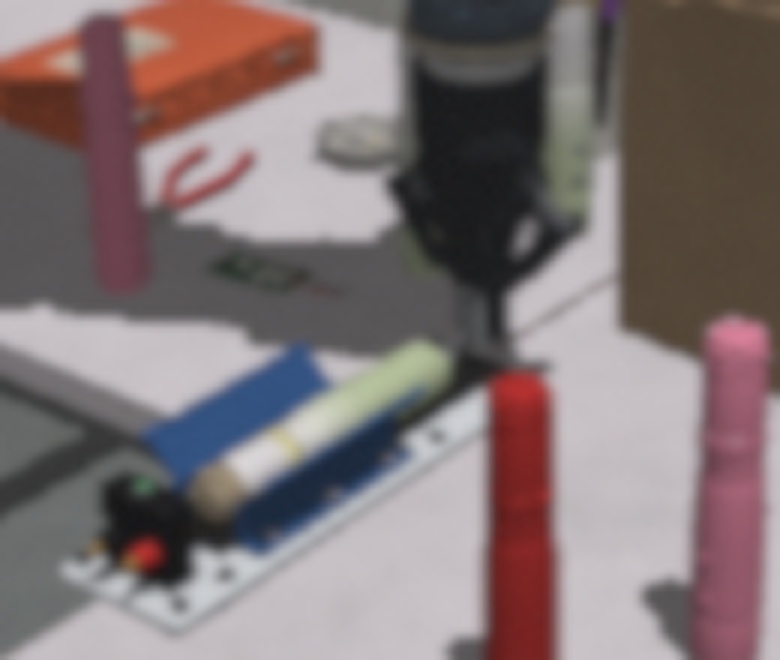

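Request:
{"method": "step_arm", "body": {"plan": [[-1,[6,0,0],[0,0,0]],[-1,[12,0,0],[0,0,0]],[-1,[18,0,0],[0,0,0]],[-1,[24,0,0],[0,0,0]],[-1,[28,0,0],[0,0,0]],[-1,[32,0,0],[0,0,0]],[-1,[36,0,0],[0,0,0]],[-1,[40,0,0],[0,0,0]],[-1,[44,0,0],[0,0,0]],[-1,[48,0,0],[0,0,0]]]}}

```text
time: 8.75
eef_pos: [0.4687, 0.0323, 0.0206]
orientation: [[-0.695, 0.003, 0.719], [-0.719, -0.001, -0.695], [-0.002, -1.0, 0.003]]
force: [1.3, 0.1, 1.4]
gripper_width: 0.0
```

```bash
python3 go.py 38,0,19
python3 - <<'E'
from h import *
s=snap("side"); save(s,"side7.png",(165,150,295,260),6)
E
```

```text
t 8.75 eef cradle [19.962  0.332 20.555] F [1.255 0.054 1.446] F cradle x -0.9097290768046329 g 0.0002613256379774191 q [-0.03   0.557  1.996 -0.001  0.585  0.74 ]
38,0,19 shift [18.041  1.527 -0.306] turn [-0.003 -0.002 -0.002]
```

View pics/side7.png

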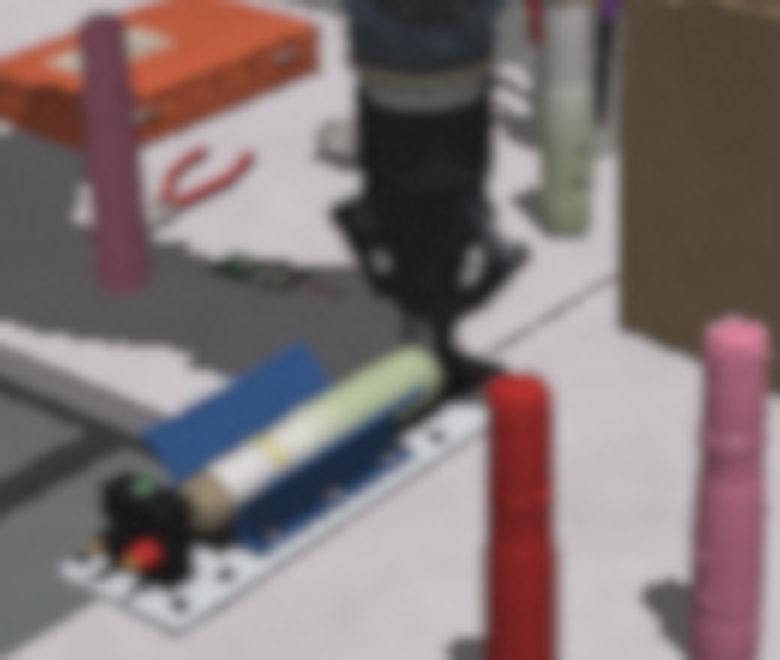

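Request:
{"method": "step_arm", "body": {"plan": [[-1,[2,0,0],[0,0,0]],[-1,[4,0,0],[0,0,0]],[-1,[6,0,0],[0,0,0]],[-1,[8,0,0],[0,0,0]],[-1,[10,0,0],[0,0,0]],[-1,[11,0,0],[0,0,0]],[-1,[12,0,0],[0,0,0]]]}}

```text
time: 9.5
eef_pos: [0.4601, 0.0234, 0.0206]
orientation: [[-0.695, 0.003, 0.719], [-0.719, -0.001, -0.695], [-0.002, -1.0, 0.003]]
force: [2.5, 3.2, -0.7]
gripper_width: -0.0
```

```bash
python3 go.py 38,0,19
```

```text
t 9.5 eef cradle [32.287  0.327 20.562] F [ 2.538  3.16  -0.736] F cradle x -4.036820092420108 g -0.0004126852584879306 q [-0.05   0.547  2.019 -0.001  0.572  0.72 ]
38,0,19 shift [ 5.716  1.552 -0.321] turn [-0.003 -0.002 -0.002]
```

Request:
{"method": "step_arm", "body": {"plan": [[-1,[1,0,0],[0,0,0]],[-1,[2,0,0],[0,0,0]],[-1,[3,0,0],[0,0,0]],[-1,[4,0,0],[0,0,0]]]}}

```text
time: 9.9
eef_pos: [0.4575, 0.0205, 0.0206]
orientation: [[-0.695, 0.003, 0.719], [-0.719, -0.001, -0.695], [-0.002, -1.0, 0.003]]
force: [4.6, 4.1, -0.6]
gripper_width: 0.002
```

```bash
python3 go.py 38,0,19
```

```text
t 9.9 eef cradle [36.199  0.445 20.612] F [ 4.56   4.104 -0.569] F cradle x -6.119720441628544 g 0.002474520688589359 q [-0.057  0.544  2.026 -0.001  0.568  0.713]
38,0,19 shift [ 1.805  1.607 -0.446] turn [-0.003 -0.002 -0.002]
```

Request:
{"method": "step_arm", "body": {"plan": [[-1,[1,0,0],[0,0,0]],[-1,[2,0,0],[0,0,0]],[-1,[2,0,0],[0,0,0]]]}}

```text
time: 10.2
eef_pos: [0.4581, 0.0195, 0.0212]
orientation: [[-0.696, 0.008, 0.718], [-0.718, -0.0, -0.696], [-0.006, -1.0, 0.006]]
force: [9.9, 10.8, -0.1]
gripper_width: 0.0
```

```bash
python3 go.py 38,0,19
```

```text
t 10.2 eef cradle [36.544  1.617 21.235] F [ 9.923 10.781 -0.148] F cradle x -14.64835169171858 g 0.00031149188223932153 q [-0.059  0.542  2.028  0.001  0.564  0.709]
38,0,19 shift [ 1.472  2.217 -1.626] turn [-0.006 -0.002 -0.006]
```

Run:
```python
from h import *
from go import tc,st,c as C,s as S
t=snap("top"); s=snap("side")
save(t,"top8.png",(250,215,310,275),10); save(s,"side8.png",(165,190,265,260),8)
for _ in range(4): print(np.array(robot.state()["force"])@[C,S,0]); snap("top")
```

```text
-13.697887599527682
-14.391437068666502
-12.957691356470717
-13.44000192335793
```

View pics/top8.png

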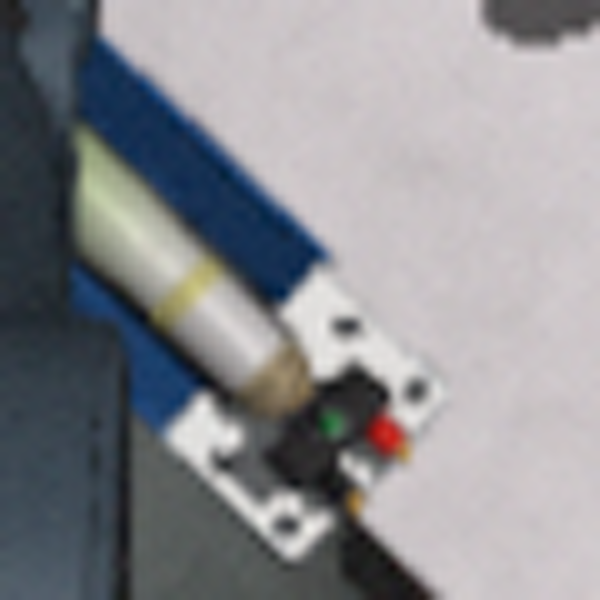

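View pics/side8.png

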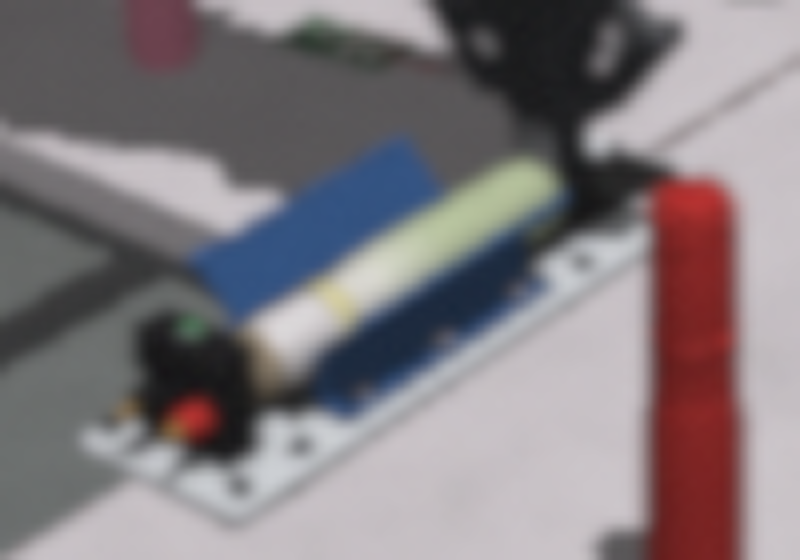

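Request:
{"method": "step_arm", "body": {"plan": [[-1,[2,0,0],[0,0,0]],[-1,[2.5,0,0],[0,0,0]],[-1,[2.5,0,0],[0,0,0]],[-1,[2.5,0,0],[0,0,0]]]}}

```text
time: 10.9
eef_pos: [0.459, 0.0185, 0.022]
orientation: [[-0.696, 0.014, 0.718], [-0.718, 0.001, -0.696], [-0.01, -1.0, 0.01]]
force: [12.0, 15.5, -1.1]
gripper_width: -0.001
```

```bash
python3 go.py
python3 - <<'E'
from h import *
from go import c as C,s as S
for i in range(8):
    t=snap("side"); print(np.array(robot.state()["force"])@[C,S,0],robot.state()["eef_pos"])
save(t,"side9.png",(165,130,325,260),5)
E
```

```text
t 10.9 eef cradle [36.629  2.918 21.998] F [11.966 15.492 -1.088] F cradle x -19.457797740990898 g -0.0009577968333130659 q [-0.062  0.539  2.03   0.003  0.559  0.705]
-18.90342962354547 [0.459 0.018 0.022]
-18.712158505652187 [0.459 0.019 0.022]
-18.6726265528178 [0.459 0.019 0.022]
-18.551006291903313 [0.459 0.019 0.022]
-19.78970990936146 [0.459 0.019 0.022]
-18.41073482297357 [0.459 0.019 0.022]
-19.837171582064453 [0.459 0.019 0.022]
-18.93655578111564 [0.459 0.018 0.022]
```

View pics/side9.png

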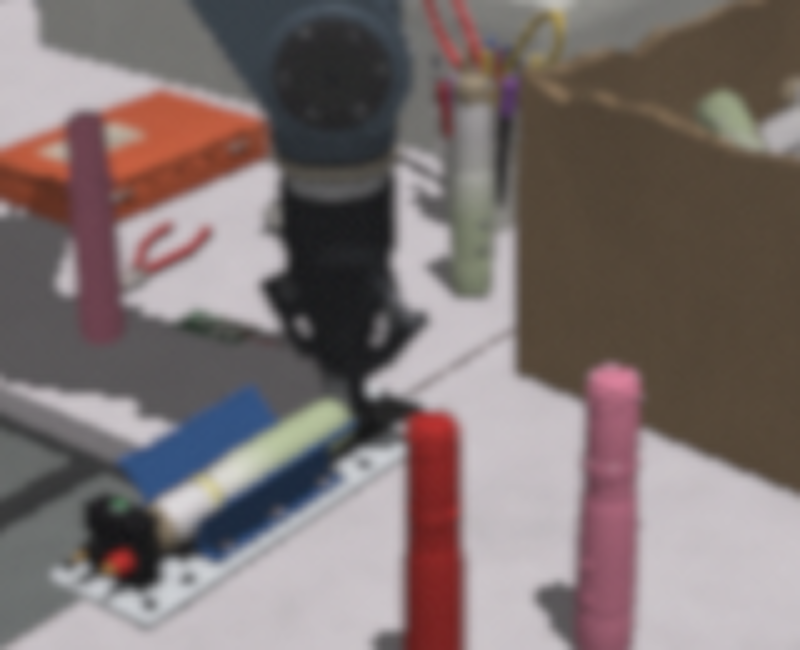

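Run:
```python
from h import *
t=snap("top"); save(t,"top9.png",(150,165,300,280),5)
```

```text
(no output)
```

View pics/top9.png

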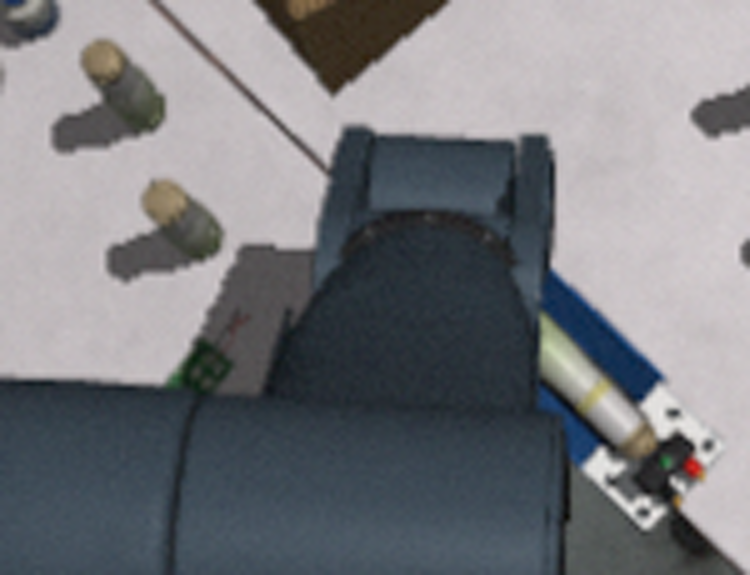

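Both waiting tubes are still standing, at crop (125,85) and (185,220). The tube's tan end is hard up at the contact head, at crop (640,440).

```bash
python3 -c "
from station import robot
print(robot.state()['time'],robot.job_done())"
```

```text
the job is handed in; nothing more can be done
11.35 None
```

The job is handed in, at 11.35 s on the clock. I pushed the standing tube near its top (about 160 mm above the bench) with part-open fingers. It fell into the blue trough and lay there. I then pushed its foot end along with the shut fingers until the brass contact reached its stop, and left the fingers pushing.

- **Contact:** the push built gradually to about 6 N, then rose to about 14 N and 19 N with only about 0.4 mm more travel. That fits the contact against its stop. It held steady at about 19 N over the last readings.
- **Pictures:** the tan end is up against the contact head and no brass shows. The contact's travel itself could not be read directly; I inferred it from the force and the pictures.
- **Surroundings:** both waiting tubes still stand, and I saw nothing else moved in the last views. Parts of the bench were hidden by the arm.
- **Small disagreements:** the fingers slid about 2.5 mm sideways on the tube's end under the final load. They also stopped about 1.5 mm short of the calculated position, within the 2 mm calibration.

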